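# Lock the ring show case

### The job

Push the clear lid of the ring show case down until it is fully shut. Then hold the red spring catch bar down with one fingertip while the other fingertip pushes the black bolt knob across to the right, until the bolt is fully home through its keeper bracket, and let the catch spring back up so that it locks the bolt. Only press and push: leave the tools, pot, pen and ring cones around the case where they are, and do not raise the lid any further.

Things in the scene. Friction and masses are not known exactly. Their poses are not given: they have to be found in the camera images.
- show_case: dark wood show case with a ring tray inside, 246 mm (x) by 316 mm (y), 66 mm tall to the top of its closed lid; stands firm and does not move. Origin: centre of its underside. Its +x points to the back (hinge side, away from the robot), +y to its left, z up; it is turned a little about z. A lock of steel and aluminium sits on the lid's front right part; a steel keeper bracket stands up on the outside of the right (-y) wall, to 90 mm above the table.
- lid (a joint): angle of the lid (rad): 0 = fully shut, grows as the front edge rises; starts ajar at 0.3 to 0.6. Its hinge line runs along the case's y at case x = +119 mm, z = 61 mm. It stays at the angle where it is left; about 2 to 5 N down on its front edge closes it.
- lid_front (a point): point on top of the lid's 30 mm wide wooden front rail, on the rail's mid-line, 15 mm behind the lid's front edge, in the free left half of the rail (a good place to push down); moves with the lid. With the lid shut it lies at case (-110, +70, 66) mm.
- bolt (a joint): travel of the bolt (m) along the case's -y, to the right: 0 = drawn back, 0.028 to 0.029 = home through the keeper (end stop at 0.029). It starts drawn back and stays where it is left; sliding takes about 2 N once the catch is held down. The catch's nose sits in a notch at travel 0 and drops into a second notch at 0.028 (1.5 mm play), so that the bolt cannot be slid unless the catch is held down.
- bolt_knob: black bolt knob; origin at the centre of its top: upright, 17 mm in diameter over its top 14 mm, on a 10 mm steel stem; moves with the bolt. Knob top 113 mm above the case's underside with the lid shut; below the stem the flat bolt bar and its saddles reach up to 83 mm. With the lid shut and the bolt drawn back it lies at case (-54.5, -85, 113) mm. On its left (+y) side the bolt is free for a fingertip over 35 mm (y = -76 to -41 mm), above 84 mm height.
- catch (a joint): angle of the spring catch (rad): 0 = up (its rest, nose in a notch), 0.30 = held fully down; the bolt is free from about 0.22. It rocks about an axis along the case's y, 20 mm in front of the bolt's axis and 84 mm above the case's underside. It springs up when released: about 2.5 N on the bar's middle line starts it, 6 N holds it fully down.
- thumb_bar: red ribbed bar of the catch, on the bolt's front side (towards the robot): 104 mm along the case's y, 40 mm front to back. Origin: centre of its upper face, 25 mm in front of the pivot axis; z out of the face. Lid shut: at case (-97.5, -62, 94) mm when up; held fully down it is level, face 87 mm above the case's underside, case x = -118 to -79, y = -114 to -10 mm. A fingertip may slide along it.
- pliers_red: red-handled pliers, 57x194x14 mm, lying right of the case; origin under the middle
- tweezers: steel tweezers, 13x136x8 mm, lying between the clipboard and the case; origin under the middle
- ring_cone_0: light wood ring cone, 32 mm wide, 72 mm tall, left of the case; origin under its centre
- ring_cone_3: dark wood ring cone, 32 mm wide, 72 mm tall, left of the case; origin under its centre
- mini_pot_1: small white pot with red lid, 40 mm wide, 34 mm tall, right of the case; origin under its centre
- pen_red: marker pen, 17x135x16 mm, lying on the clipboard at the left; origin under its middle

How it is judged:
By the outcome, as a careful person would: the job done as asked, in the order asked, and still so for the second after the job is handed in, with the robot touching nothing.
It also fails if it takes over 51 s, if anything falls off the work surface, if the arm or the gripper's body presses on something with over 40 N, if the wrist force passes 120 N, or if a joint passes its speed limit or range.

### The arm

A 7-joint arm with a two-finger parallel gripper is mounted at the origin on a cart in front of the work surface, level with it; the furniture and walls round the work are solid. World frame = base frame: x ahead of the robot, y to its left, z up, the work surface at z = 0. Lengths are in m, angles in rad, forces in N, time in s.
With the tool pointing down it reaches from about 0.425 to 0.925 m from the base axis. Payload 6.8 kg.
Tool frame: the origin (TCP) lies at the very end of the fingers, on their centre line; the grasp point (between the pads) lies 19 mm behind it (bot.grip_depth is the distance from the TCP to the grasp point, in m); z points along the fingers, y is the line along which they close (so a half turn about z gives the same grasp; the last joint's range is limited). The gripper opens to 88 mm and grips with 3 to 60 N. Pads are 20 mm wide; open, the fingers measure 115 mm over their backs; the gripper's body (75 mm by 178 mm) begins 61 mm behind the grasp point.
Start: joints at [-1.454, 0.477, 0.022, 1.555, -0.011, 1.109, -0.083], TCP at [0.15, 0.658, 0.223] pointing down, gripper open.
Joint ranges: [-2.96, 2.96], [-0.34, 2.1], [-1.41, 1.46], [0.24, 2.44], [-1.37, 4.51], [0.17, 1.92], [-2.96, 2.96]. Speed limits (rad/s): [2.39, 2.39, 3.14, 3.14, 3.14, 3.14, 3.14].

### API

Orientations are given as a unit quaternion [x, y, z, w].
In Python, from station import bot, viewer gives the robot as it stands. The module is installed in compiled form; this text tells all that it offers.
- The arm moves only by the tool apply_moves, never from a script. Its argument "targets" is a list that holds one entry, the list of rows, each a list of 5 numbers: the opening, from -1 (shut) to 1 (fully open), so that 0 is half open, then the shift along the tool's x, y, z in mm, then the turn about the tool's z in degrees. A call has 1 to 5 rows; each row is the pose to reach, as a shift and turn from the pose commanded when the call began, along the tool's axes at that moment; what a row does not reach only later rows make up. A row lasts 1/12 s, in which the tool goes at most 41.7 mm and 7.16 degrees, less where a joint would pass 70% of its speed; a pose out of reach is approached as far as the arm can. A call with a gripper value outside its range is refused whole. The fingers move at their own pace and stop on an object; "grip_force" is the grip in N (left out, the last holds). Time passes only in rows, so rows that repeat a pose let the fingers close. It gives the time, the measured TCP pose, the force, the opening and the grip force at its end, in the units of the state.
- bot.get_obs(): the state, without advancing time (a new reading comes with each control period).
- viewer.get_image(name): name is "scene" or "top" or "wrist"; returns a dict with "img" (420x560x3 uint8, red, green, blue), "vertical_fov" (degrees; the focal length in pixels is half the picture's height over the tangent of half this angle, whatever the lens; pixels are square), "cx", "cy" (the principal point, pixels), "cam_to_world" (4x4, takes a point from camera to world coordinates). Camera axes: x right, y down, z forward; pixel columns grow to the right and rows downward; lengths in m; the calibration is good to about 2 mm. A picture is of the moment at which its call begins. There is no depth.
- bot.finish_job(): hands the job in; it is judged then, once.
The state is a dict: "time": time; "qpos": joint angles; "qvel": joint speeds; "joint_efforts": joint torques, N m; "eef_pos": TCP position; "tool_rot": TCP orientation; "force": force on the tool from outside, world axes, zero at the start; "torque": the same for the moment, N m; "grip_width": finger opening in m; "gripper_force": force on a finger pad.
Only numpy, scipy, OpenCV 4.12 (cv2) and the standard library are available. Lean on these libraries where they do the work, as an engineer would, in place of code of your own. Each camera call takes 0.05 s, during which the arm holds its last target. There are 200 camera calls.

## Working session

There is one attempt and no reset: what is moved stays moved. The work goes in short steps, Python scripts to look and compute and a tool call to move; the robot and the scene stay as the last step left them, time stands still between calls to the robot, and variables do not carry over. Pictures are saved under pics/ and viewed, at most 10 in all, crops included, and the job is handed in when it is done.

Besides the shell and the picture viewer there is one more tool, called as a command line: name --argument value ..., lists and objects as JSON in quotes. apply_moves: Moves the arm, as the interface text tells. Its arguments: {"type":"object","properties":{"targets":{"type":"array","items":{"type":"array","items":{"type":"array","items":{"type":"number"}}}},"grip_force":{"type":"number"}},"required":["targets"]}

```bash
mkdir -p pics
cat > h.py <<'E'
import numpy as np, cv2
from station import bot, viewer
from scipy.spatial.transform import Rotation as R
def grab(n,f=None):
    d=viewer.get_image(n)
    if f: cv2.imwrite('pics/'+f,d['img'][:,:,::-1])
    return d
def ray(d,u,v):
    f=210/np.tan(np.radians(d['vertical_fov'])/2)
    M=np.array(d['cam_to_world']); r=M[:3,:3]@np.array([(u-d['cx'])/f,(v-d['cy'])/f,1]); return M[:3,3],r/np.linalg.norm(r)
def onz(d,u,v,z):
    o,r=ray(d,u,v); return o+r*(z-o[2])/r[2]
def proj(d,p):
    f=210/np.tan(np.radians(d['vertical_fov'])/2)
    M=np.array(d['cam_to_world']); c=M[:3,:3].T@(np.array(p)-M[:3,3]); return d['cx']+f*c[0]/c[2],d['cy']+f*c[1]/c[2]
E
python3 - <<'E'
from h import *
for n in('top','scene'):
    d=grab(n,n+'0.png'); print(n,d['vertical_fov'],d['cx'],d['cy'],np.round(d['cam_to_world'],3).tolist())
o=bot.get_obs(); print(o['time'],o['eef_pos'],o['tool_rot'],o['force'],o['grip_width'])
print(np.round(R.from_quat(o['tool_rot']).as_matrix(),3))
E
```

```text
top 46.080734011707975 275.4813840949209 209.49686544826656 [[-0.009, -0.993, 0.115, 0.36], [-1.0, 0.01, 0.01, 0.029], [-0.012, -0.115, -0.993, 1.475], [0.0, 0.0, 0.0, 1.0]]
scene 48.97519210684178 281.65991423801 210.45773169602944 [[0.759, -0.293, 0.581, -0.142], [-0.651, -0.34, 0.679, -0.737], [-0.001, -0.894, -0.449, 0.611], [0.0, 0.0, 0.0, 1.0]]
0.1 [0.15040264 0.65750042 0.22180828] [ 1.12175398e-01  9.93688099e-01 -8.01697683e-04 -9.67508796e-06] [ 0.04008589 -0.4050872  -0.45365424] 0.08791973507210943
[[-0.975  0.223 -0.   ]
 [ 0.223  0.975 -0.002]
 [-0.    -0.002 -1.   ]]
```

View pics/top0.png

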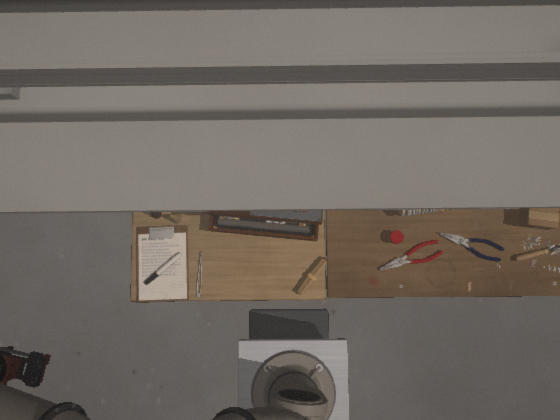

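View pics/scene0.png

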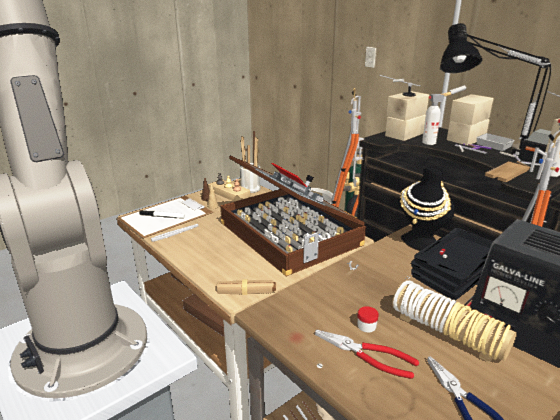

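The scene view shows the case, with corners near (222,222), (287,275) and (367,240). The lid is ajar. The top view shows only the case front, around rows 212-240.

Run:
```python
from h import *
d=grab('scene')
cv2.imwrite('pics/s1.png',cv2.resize(d['img'][140:290,200:400,::-1],None,fx=4,fy=4,interpolation=cv2.INTER_CUBIC))
for p in((223,222),(287,276),(368,240)): print(p,onz(d,*p,0).round(3))
t=grab('top')
for p in((211,233),(317,240)): print(p,onz(t,*p,0.03).round(3))
```

```text
(223, 222) [0.477 0.241 0.   ]
(287, 276) [ 0.44  -0.075  0.   ]
(368, 240) [ 0.709 -0.09   0.   ]
(211, 233) [0.46  0.234 0.03 ]
(317, 240) [ 0.436 -0.076  0.03 ]
```

View pics/s1.png

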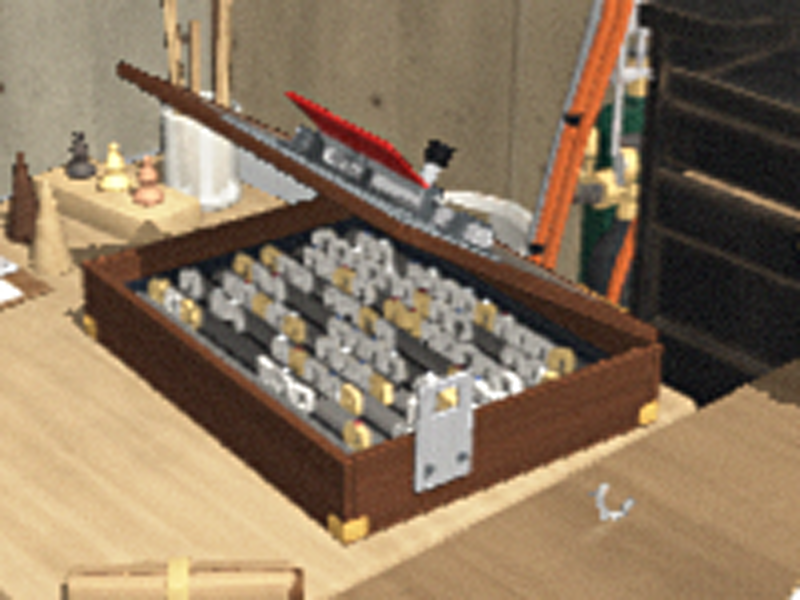

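Crop: the case's bottom corners are at (90,330), (345,540) and (660,425). The lid stands open with the red bar and black knob visible. The case centre is near (0.58, 0.07) with yaw about -0.1. Moving over for a wrist view.

apply_moves --targets '[[[-1, -26.4, -25.4, -3, 5.5], [-1, -52.8, -50.8, -5, 11], [-1, -79, -76, -8, 16.6], [-1, -105.6, -101.6, -10, 22], [-1, -132, -127, -13, 27.7]]]'

```text
time: 0.62
eef_pos: [0.2515, 0.503, 0.2355]
tool_rot: [0.349, 0.937, -0.0, -0.0]
force: [-1.0, 0.9, 0.4]
grip_width: 0.0581
gripper_force: 0.0
```

apply_moves --targets '[[[-1, -35, -10, -3, 5.5], [-1, -70, -20, -5, 11], [-1, -105, -31, -8, 16.6], [-1, -141, -41, -10, 22], [-1, -176, -51, -13, 27.7]]]'

```text
time: 1.03
eef_pos: [0.3519, 0.3497, 0.2487]
tool_rot: [0.563, 0.826, -0.0, -0.0]
force: [1.0, -0.3, -0.2]
grip_width: 0.0246
gripper_force: 0.0
```

apply_moves --targets '[[[-1, -36, 7, -3, 5.5], [-1, -72, 15, -5, 11], [-1, -108, 22, -8, 16.6], [-1, -144, 30, -10, 22], [-1, -180, 37, -13, 27.7]]]'

```text
time: 1.45
eef_pos: [0.4529, 0.1964, 0.2619]
tool_rot: [0.745, 0.668, 0.0, -0.0]
force: [0.1, 0.6, -0.1]
grip_width: 0.0007
gripper_force: 0.0
```

```bash
cat > fit.py <<'E'
from h import *
from scipy.optimize import least_squares
d=grab('scene')
pts=[((222.5,222.5),(-.123,.158)),((286.2,275),(-.123,-.158)),((365,246),(.123,-.158))]
def case(q,p): c,s=np.cos(q[2]),np.sin(q[2]); return np.array([q[0]+c*p[0]-s*p[1],q[1]+s*p[0]+c*p[1],p[2] if len(p)>2 else 0])
res=least_squares(lambda q:np.ravel([np.subtract(proj(d,case(q,w)),u) for u,w in pts]),[.58,.07,-.1])
print(res.x.round(4),res.fun.round(1))
E
python3 - <<'E'
from fit import *
grab('wrist','w1.png')
o=bot.get_obs(); print(o['time'],o['eef_pos'],o['qpos'],o['force'],o['grip_width']); print(R.from_quat(o['tool_rot']).as_matrix().round(3))
E
```

```text
[ 0.5795  0.0691 -0.1185] [ 0.2 -0.3 -0.2  0.9  0.1 -0.8]
1.55 [0.45535719 0.19225558 0.26246269] [-0.99047071  0.13525823  0.517626    1.95759339 -0.07436372  1.06584294
 -0.55768939] [ 0.31136932 -1.06268505 -0.24751219] 0.0007119558634675065
[[ 0.117  0.993  0.002]
 [ 0.993 -0.117 -0.001]
 [-0.001  0.002 -1.   ]]
```

View pics/w1.png

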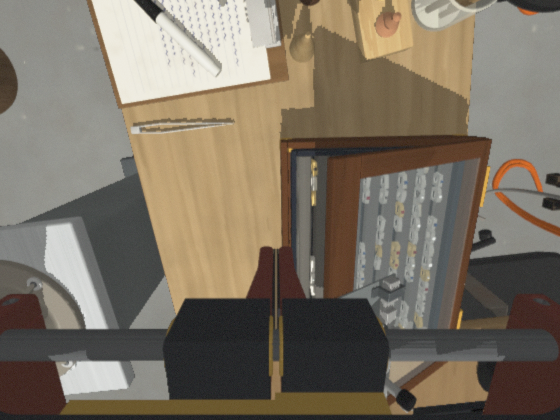

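Wrist view: the case sits right of centre, with the lid's front rail at columns 330-360 and the closed fingers at (275,250). The tool is aligned with the case (tool x = case y, tool y = case x). Next I estimate the lid angle.

```bash
cat >> fit.py <<'E'
Q=res.x
def tcp():
    o=bot.get_obs(); e=np.array(o['eef_pos']); c,s=np.cos(Q[2]),np.sin(Q[2]); a,b=e[:2]-Q[:2]
    print('t',round(o['time'],2),'case mm',np.round([1e3*(c*a+s*b),1e3*(-s*a+c*b),1e3*e[2]],1),'F',np.round(o['force'],1),'w',round(o['grip_width']*1e3,1)); return o
E
python3 - <<'E'
from fit import *
tcp()
for th in np.arange(.3,.61,.05):
    p=lambda x,y,z:(.119-x*np.cos(th)-z*np.sin(th)*-1*1, y, .061+x*np.sin(th)+z*np.cos(th))
    a=p(.242,.156,.005); b=p(.1735,-.085,.052)
    f=p(.229,.07,.005)
    print(th.round(2),np.round(proj(d,case(Q,a)),1),'knob',np.round(proj(d,case(Q,b)),1),np.round(f,3))
E
```

```text
[ 0.5795  0.0691 -0.1185] [ 0.2 -0.3 -0.2  0.9  0.1 -0.8]
t 1.6 case mm [-139.9  110.5  262. ] F [-0.8  0.3 -0.3] w 0.7
0.3 [224.1 176.3] knob [300.8 191.8] [-0.098  0.07   0.133]
0.35 [225.3 172. ] knob [302.7 188.4] [-0.094  0.07   0.144]
0.4 [226.6 167.8] knob [304.6 185.1] [-0.09   0.07   0.155]
0.45 [228.1 163.5] knob [306.7 181.9] [-0.085  0.07   0.165]
0.5 [229.8 159.4] knob [308.9 178.8] [-0.08   0.07   0.175]
0.55 [231.7 155.2] knob [311.2 175.7] [-0.074  0.07   0.185]
0.6 [233.8 151.2] knob [313.6 172.8] [-0.067  0.07   0.194]
```

Lid angle is about 0.54, so lid_front lies near case (-75, 70, 183). Moving above it, then pressing down along the arc.

apply_moves --targets '[[[-1, -10, 16, 12, 0], [-1, -20, 33, 30, 0], [-1, -30, 49, 50, 0], [-1, -40, 65, 69, 0], [-1, -40, 65, 69, 0]]]'

```text
time: 2.02
eef_pos: [0.5125, 0.1498, 0.1895]
tool_rot: [0.743, 0.669, -0.002, 0.0]
force: [0.4, -0.9, 0.0]
grip_width: 0.0003
gripper_force: 0.0
```

apply_moves --targets '[[[-1, 0, -5, 14, 0], [-1, 0, -10, 26, 0], [-1, 0, -15, 37, 0], [-1, 0, -19, 48, 0], [-1, 0, -23, 59, 0]]]'

```text
time: 2.43
eef_pos: [0.4892, 0.1556, 0.1339]
tool_rot: [0.742, 0.67, 0.0, -0.0]
force: [0.7, -2.3, 2.5]
grip_width: 0.0006
gripper_force: 1.0
```

apply_moves --targets '[[[-1, 0, -3, 11, 0], [-1, 0, -6, 22, 0], [-1, 0, -9, 35, 0], [-1, 0, -11, 45, 0], [-1, 0, -12, 54, 0]]]'

```text
time: 2.85
eef_pos: [0.4775, 0.157, 0.0795]
tool_rot: [0.742, 0.67, 0.001, -0.0]
force: [-0.5, 1.4, 2.0]
grip_width: 0.0003
gripper_force: 0.8
```

Run:
```python
from fit import *
tcp(); tcp()
```

```text
[ 0.5795  0.0691 -0.1185] [ 0.2 -0.3 -0.2  0.9  0.1 -0.8]
t 2.9 case mm [-112.7   74.6   78. ] F [ 0.1  0.4 -0.6] w 0.6
t 2.9 case mm [-112.7   74.6   78. ] F [ 0.1  0.4 -0.6] w 0.6
```

apply_moves --targets '[[[-1, 0, 0, 4, 0], [-1, 0, 1, 8, 0], [-1, 0, 1, 11, 0], [-1, 0, 1, 13, 0], [-1, 0, 1, 14, 0]]]'

```text
time: 3.32
eef_pos: [0.4792, 0.1552, 0.0663]
tool_rot: [0.743, 0.669, 0.0, -0.0]
force: [-6.2, 0.1, 22.1]
grip_width: 0.0007
gripper_force: 10.8
```

apply_moves --targets '[[[-1, 0, 0, 1, 0], [-1, 0, 0, 2, 0], [-1, 0, 0, 2, 0]]]'

```text
time: 3.57
eef_pos: [0.4792, 0.1553, 0.0661]
tool_rot: [0.743, 0.669, 0.0, -0.001]
force: [-10.6, -1.4, 33.9]
grip_width: 0.0005
gripper_force: 16.7
```

The lid is shut: contact at z = 66.2 with 34 N. Lifting and moving over the lock with the fingers set to a 30 mm gap.

apply_moves --targets '[[[-1, 0, 0, -20, 0], [-1, 0, 0, -50, 0], [-1, 0, 0, -78, 0], [-0.6, -15, 5, -78, 0], [-0.31, -40, 12, -78, 0]]]'

```text
time: 3.98
eef_pos: [0.4882, 0.1167, 0.1435]
tool_rot: [0.741, 0.671, 0.002, 0.0]
force: [0.4, -0.3, 0.0]
grip_width: 0.0104
gripper_force: 0.0
```

apply_moves --targets '[[[-0.31, -30, 8, 0, 0], [-0.31, -60, 16, 0, 0], [-0.31, -85, 22, 0, 0], [-0.31, -93, 24, 0, 0], [-0.31, -93, 24, 0, 0]]]'

```text
time: 4.4
eef_pos: [0.5011, 0.0164, 0.1419]
tool_rot: [0.745, 0.667, 0.0, 0.0]
force: [-0.2, 0.1, -0.6]
grip_width: 0.03
gripper_force: 0.0
```

Run:
```python
from fit import *
tcp(); 
w=grab('wrist','w2.png'); s=grab('scene'); tcp()
cv2.imwrite('pics/s2.png',cv2.resize(s['img'][140:290,200:400,::-1],None,fx=4,fy=4,interpolation=cv2.INTER_CUBIC))
for n,p in (('knob',(-.0545,-.085,.113)),('bar',(-.0975,-.062,.094))):
    print(n,np.round(proj(w,case(Q,p)),0),'crop',np.round((np.array(proj(s,case(Q,p)))-[200,140])*4,0))
```

```text
[ 0.5795  0.0691 -0.1185] [ 0.2 -0.3 -0.2  0.9  0.1 -0.8]
t 4.45 case mm [-72.  -59.5 141.7] F [-0.6 -0.5 -0. ] w 30.0
t 4.55 case mm [-72.3 -57.5 141.5] F [ 1.1  0.3 -0.2] w 30.4
knob [299. 279.] crop [370. 291.]
bar [240. 238.] crop [289. 323.]
```

View pics/w2.png

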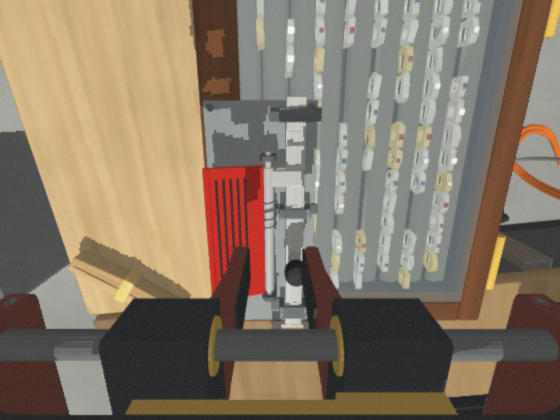

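View pics/s2.png

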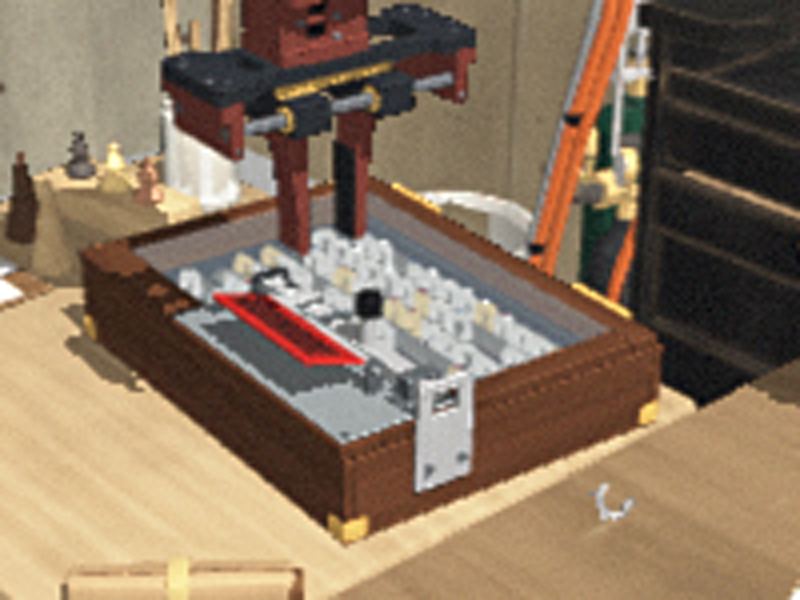

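Wrist view: the knob is at (296,272) and the red bar is centred at (236,232). The scene crop shows the lid shut, with the knob at (370,300) where predicted. Shifting 6 mm forward, then descending onto the bar.

apply_moves --targets '[[[-0.31, 0, -6, 8, 0], [-0.31, 0, -6, 20, 0], [-0.31, 0, -6, 32, 0], [-0.31, 0, -6, 40, 0], [-0.31, 0, -6, 40, 0]]]'

```text
time: 4.97
eef_pos: [0.4933, 0.0207, 0.0998]
tool_rot: [0.742, 0.67, -0.001, -0.001]
force: [-0.8, -0.2, 0.3]
grip_width: 0.0307
gripper_force: 0.0
```

apply_moves --targets '[[[-0.31, 0, 0, 3, 0], [-0.31, 0, 0, 6, 0], [-0.31, 0, 0, 9, 0], [-0.31, 0, 0, 11, 0], [-0.31, 0, 0, 11, 0]]]'

```text
time: 5.38
eef_pos: [0.4948, 0.0199, 0.0906]
tool_rot: [0.743, 0.669, -0.0, -0.0]
force: [-1.6, 0.7, 4.7]
grip_width: 0.0303
gripper_force: 2.3
```

Run:
```python
from fit import *
tcp()
s=grab('scene'); tcp()
cv2.imwrite('pics/s3.png',cv2.resize(s['img'][170:270,230:360,::-1],None,fx=6,fy=6,interpolation=cv2.INTER_CUBIC))
```

```text
[ 0.5795  0.0691 -0.1185] [ 0.2 -0.3 -0.2  0.9  0.1 -0.8]
t 5.43 case mm [-78.3 -58.9  90.8] F [-1.8  1.6  4.2] w 30.7
t 5.48 case mm [-78.2 -58.9  90.9] F [-2.   1.3  4.4] w 30.3
```

View pics/s3.png

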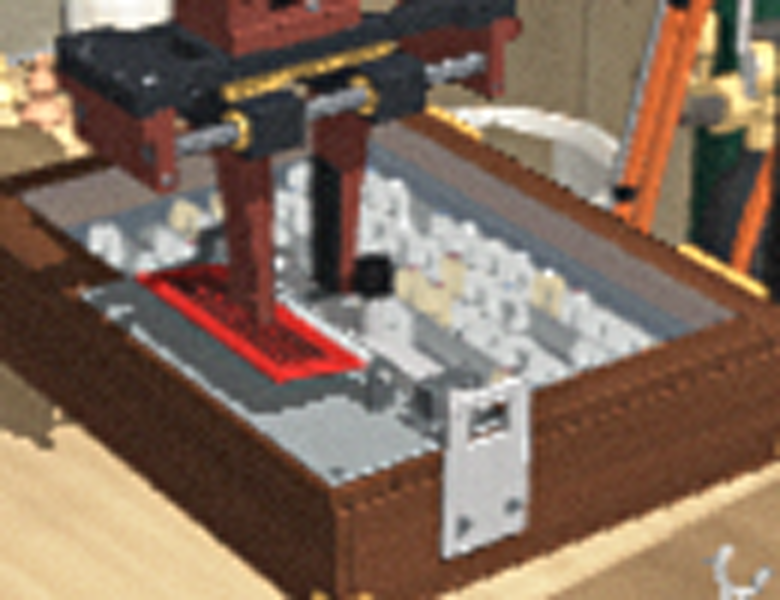

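Finger B is pressing the bar at (265,320) and finger A stands behind the stem, left of the knob at (375,275). Pressing further.

apply_moves --targets '[[[-0.31, 0, 0, 1, 0], [-0.31, 0, 0, 2, 0], [-0.31, 0, 0, 2.5, 0], [-0.31, 0, 0, 2.5, 0]]]'

```text
time: 5.82
eef_pos: [0.4945, 0.0198, 0.0883]
tool_rot: [0.743, 0.669, -0.0, -0.0]
force: [-3.4, 1.6, 5.1]
grip_width: 0.0302
gripper_force: 2.9
```

apply_moves --targets '[[[-0.31, 0, 0, 0.5, 0], [-0.31, 0, 0, 1, 0], [-0.31, 0, 0, 1, 0]]]'

```text
time: 6.07
eef_pos: [0.4944, 0.0199, 0.0874]
tool_rot: [0.743, 0.669, -0.0, -0.001]
force: [-3.7, 2.0, 7.0]
grip_width: 0.0304
gripper_force: 3.7
```

The catch is fully down. Pushing right now.

apply_moves --targets '[[[-0.31, -3, 0, 0, 0], [-0.31, -6, 0, 0, 0], [-0.31, -9, 0, 0, 0], [-0.31, -12, 0, 0, 0], [-0.31, -14, 0, 0, 0]]]'

```text
time: 6.48
eef_pos: [0.4948, 0.0075, 0.0879]
tool_rot: [0.743, 0.67, 0.002, -0.0]
force: [-0.1, 6.4, 6.0]
grip_width: 0.0299
gripper_force: 4.2
```

apply_moves --targets '[[[-0.31, -3, 0, 0, 0], [-0.31, -6, 0, 0, 0], [-0.31, -9, 0, 0.3, 0], [-0.31, -12, 0, 0.3, 0], [-0.31, -14, 0, 0.3, 0]]]'

```text
time: 6.9
eef_pos: [0.4935, -0.0064, 0.0877]
tool_rot: [0.743, 0.67, 0.002, -0.0]
force: [-0.3, 6.1, 6.3]
grip_width: 0.0302
gripper_force: 4.2
```

apply_moves --targets '[[[-0.31, -2, 0, 0, 0], [-0.31, -4, 0, 0, 0], [-0.31, -6, 0, 0, 0], [-0.31, -7, 0, 0, 0], [-0.31, -7, 0, 0, 0]]]'

```text
time: 7.32
eef_pos: [0.4927, -0.0135, 0.0877]
tool_rot: [0.743, 0.67, 0.002, 0.0]
force: [-0.4, 5.1, 6.3]
grip_width: 0.0303
gripper_force: 3.9
```

Run:
```python
from fit import *
tcp()
s=grab('scene'); tcp()
cv2.imwrite('pics/s4.png',cv2.resize(s['img'][170:270,230:360,::-1],None,fx=6,fy=6,interpolation=cv2.INTER_CUBIC))
for y in(-.085,-.113):print((np.array(proj(s,case(Q,(-.0545,y,.113))))-[230,170])*6)
```

```text
[ 0.5795  0.0691 -0.1185] [ 0.2 -0.3 -0.2  0.9  0.1 -0.8]
t 7.37 case mm [-76.4 -92.3  87.7] F [-0.2  5.3  6.4] w 30.5
t 7.42 case mm [-76.4 -92.3  87.7] F [1.1 5.6 6.6] w 30.2
[375.57892538 256.37034871]
[416.77154522 283.36490772]
```

View pics/s4.png

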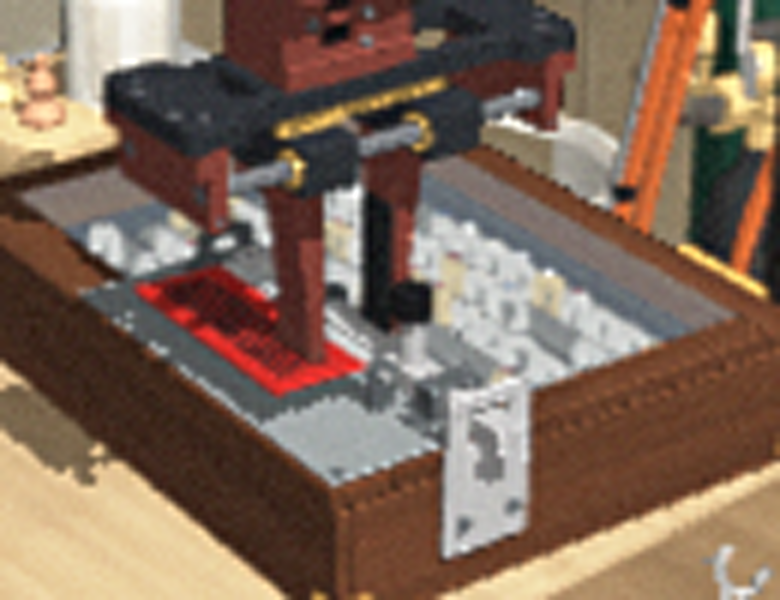

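The knob has moved to (410,300), about 24 mm of travel, and the bolt is entering the keeper. Pushing to the end stop.

apply_moves --targets '[[[-0.31, -1, 0, 0, 0], [-0.31, -2, 0, 0, 0], [-0.31, -3, 0, 0, 0], [-0.31, -3, 0, 0, 0]]]'

```text
time: 7.75
eef_pos: [0.4925, -0.0156, 0.0877]
tool_rot: [0.742, 0.67, 0.002, -0.0]
force: [-0.0, 7.4, 7.9]
grip_width: 0.0303
gripper_force: 5.4
```

apply_moves --targets '[[[-0.31, -0.5, 0, 0, 0], [-0.31, -1, 0, 0, 0], [-0.31, -1, 0, 0, 0]]]'

```text
time: 8.0
eef_pos: [0.4925, -0.0157, 0.0877]
tool_rot: [0.742, 0.67, 0.002, -0.001]
force: [0.5, 10.2, 7.9]
grip_width: 0.0304
gripper_force: 6.4
```

apply_moves --targets '[[[-0.31, -1, 0, 0, 0], [-0.31, -2, 0, 0, 0], [-0.31, -2, 0, 0, 0]]]'

```text
time: 8.25
eef_pos: [0.4925, -0.0159, 0.0877]
tool_rot: [0.742, 0.671, 0.003, -0.001]
force: [0.6, 14.9, 7.9]
grip_width: 0.0301
gripper_force: 8.8
```

Run:
```python
from fit import *
tcp()
```

```text
[ 0.5795  0.0691 -0.1185] [ 0.2 -0.3 -0.2  0.9  0.1 -0.8]
t 8.3 case mm [-76.4 -94.6  87.7] F [-1.  15.1  6.7] w 30.5
```

Hard stop reached at the expected position. I ease the push, then lift straight up so the catch springs into the notch.

apply_moves --targets '[[[-0.31, 2, 0, 0, 0], [-0.31, 3, 0, -2, 0], [-0.31, 3.5, 0, -6, 0], [-0.31, 4, 0, -12, 0], [-0.31, 4, 0, -22, 0]]]'

```text
time: 8.72
eef_pos: [0.4905, -0.0156, 0.1085]
tool_rot: [0.742, 0.67, -0.0, -0.001]
force: [0.9, 6.1, -4.0]
grip_width: 0.0307
gripper_force: 3.0
```

apply_moves --targets '[[[-0.31, 0, 0, -25, 0], [-0.31, 0, 0, -55, 0], [-0.31, 15, 0, -85, 0], [-0.31, 40, 0, -100, 0], [-0.31, 60, 0, -100, 0]]]'

```text
time: 9.13
eef_pos: [0.4999, 0.0427, 0.2129]
tool_rot: [0.744, 0.668, 0.003, 0.002]
force: [0.8, -0.1, 0.1]
grip_width: 0.0297
gripper_force: 0.0
```

Run:
```python
from fit import *
tcp()
s=grab('scene'); tcp()
cv2.imwrite('pics/s5.png',cv2.resize(s['img'][170:270,230:360,::-1],None,fx=6,fy=6,interpolation=cv2.INTER_CUBIC))
```

```text
[ 0.5795  0.0691 -0.1185] [ 0.2 -0.3 -0.2  0.9  0.1 -0.8]
t 9.18 case mm [-77.1 -30.9 211.1] F [-0.   4.5  0.4] w 29.8
t 9.23 case mm [-77.8 -33.  210. ] F [ 0.3 -0.1  0.1] w 30.2
```

View pics/s5.png

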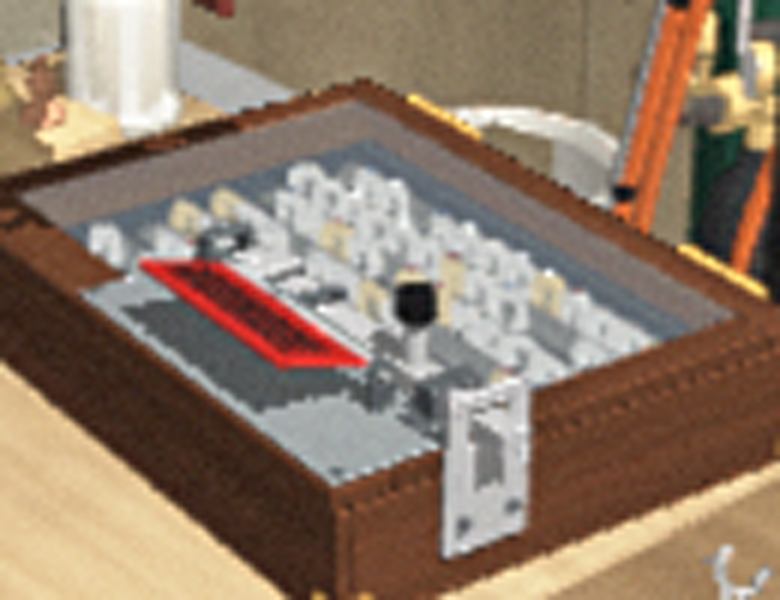

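The bar is back up at its rest height (front corner at (280,366), against 392 when pressed). The knob is at (415,298), which matches 28 mm of travel, and the bolt shows in the keeper. The arm is clear.

```bash
python3 -c "
from station import bot
print(bot.finish_job())"
```

```text
the job is handed in; nothing more can be done
None
```

The job is handed in: the lid is shut, the bolt is home through its keeper, and the catch has sprung back up to lock it; the last camera view shows this, though no verdict came back.

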